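# Seat the dough blade in the mixer's drive hub and hold it down

## Task

Take the orange two-winged dough blade out of the blue compartment bin, turn it until its cross-shaped foot meshes with the cross-shaped slots in the top of the white mixer's drive hub, and push it straight down against the spring until it is fully home with its collar flat on the hub. Finish while still gripping the blade by its square grip and holding it pressed home, because the spring lifts it as soon as it is let go. Leave the other tools standing in their compartments and the cutter ring and wooden stamp where they are.

Things in the scene. Friction and masses are not known exactly. Their poses are not given: they have to be found in the camera images.
- dough_blade: Orange dough blade, 115 mm tall, 0.11-0.22 kg, standing upright in one of the four compartments. Origin: centre of the foot's underside; z up the shaft, x and y along the foot's arms. Steel cross foot 0-24 mm up: two bars 40 x 8 mm, lowest 4 mm tapering to 37 x 5. Steel collar 24-30 mm, 52 across. Two wings along +x and -x, 41-69 mm up, reaching 50 mm from the axis. The foot meshes at any quarter turn.
- blade_grip (a point): Middle of the dough blade's square orange grip, 100 mm above its origin, on the shaft's axis. The grip is 24 x 24 mm, 30 mm tall (85 to 115 mm up), its four flat faces looking along the blade's x and y, so it is taken from above at any quarter turn.
- hub_mouth (a point): Centre of the drive hub's top face, 130 mm above the table, on the fixed white mixer base (200 x 180 mm, deck 95 mm high). Steel hub, 66 mm across, with two crossed slots 43 x 10 mm, 26 mm deep; x and y lie along the slots, z up; the frame turns with the hub. It stands at any angle and is stiff to turn (0.25 N m). Home: the blade's origin 24 mm below this point, collar on the hub.
- ejector (a joint): Brass spring pin, 9 mm across, in the middle of the slots, its top 12 mm below the hub's top face when free. Value in m: 0 free, 0.012 pushed down by the blade fully home. The spring takes about 3 N to start and 8 N at home, more than the blade's weight, so it lifts a blade that is let go.
- bin: Blue attachment bin, 215 x 215 mm, 35 mm high, walls and floor 5 mm thick, fixed to the table, divided two by two: compartments 100 mm square, centred 52.5 mm from the middle in its x and y. Origin: centre of its underside. It stands left or right of the robot, the mixer on the other side.
- whisk_tool: A tool 115 mm tall with a ball of steel wires 64 mm across and a black grip. It has the same steel cross foot, collar and square grip as the dough blade. Origin at the centre of its underside, z up along the shaft. To be left standing in its compartment.
- disc_tool: A tool 115 mm tall with a flat grey metal disc 76 mm across, 56 mm up, and a grey grip. It has the same steel cross foot, collar and square grip as the dough blade. Origin at the centre of its underside, z up along the shaft. To be left standing in its compartment.
- paddle_tool: A tool 115 mm tall with a flat white paddle 60 mm wide and a white grip. It has the same steel cross foot, collar and square grip as the dough blade. Origin at the centre of its underside, z up along the shaft. To be left standing in its compartment.
- cutter: Steel biscuit cutter ring, 60 mm in diameter, 28 mm high, standing between the bin and the mixer. Origin at the centre of its underside. To be left alone.
- stamp: Wooden biscuit stamp, 50 mm in diameter, 55 mm high, standing between the bin and the mixer. Origin at the centre of its underside. To be left alone.
Not all that is in view belongs to the job. Leave any green look-alike of the whisk_tool alone. There is more than one size of the dough_blade; the job needs the larger.

How it is judged:
On the way:
1. the dough blade is lifted out of the bin in the gripper (height (world z) of dough_blade above 0.06 m and contact force between the fingers and dough_blade above 1 N), for 0.2 s.
At the end, for the whole second after the job is handed in: The blade is within 2.5 mm of home in the hub, within 5 mm of its centre, within 0.08 rad of upright, at rest, the spring pin at least 9 mm down, the fingers on its square grip with over 1 N; the other tools upright (0.2 rad), and they and the bystanders within 40 mm of their starts (z of dough_blade in the frame of hub_mouth below -0.0215 m and horizontal distance between dough_blade and hub_mouth below 0.005 m and angle between dough_blade's own z axis and vertical below 0.08 rad and value of joint ejector above 0.009 m and contact force between the fingers and dough_blade above 1 N and distance between the grasp point and blade_grip below 0.03 m and linear speed of dough_blade below 0.02 m/s and angle between each of whisk_tool, disc_tool, paddle_tool's own z axis and vertical below 0.2 rad and distance of each of whisk_tool, disc_tool, paddle_tool, cutter, stamp from where it was at the start of the episode below 0.04 m); the arm keeps its last pose, push and grip.
It fails at once if another tool is knocked over (angle between any of whisk_tool, disc_tool, paddle_tool's own z axis and vertical above 0.6 rad).
It fails at once if a bystander is pushed away (distance of any of whisk_tool, disc_tool, paddle_tool, cutter, stamp from where it was at the start of the episode above 0.06 m).
It also fails if it takes over 38 s, if anything falls off the work surface, if the arm or the gripper's body presses on something with over 40 N, if the wrist force passes 120 N, or if a joint passes its speed limit or range.

## Robot

A 7-joint arm with a two-finger parallel gripper is mounted at the origin on the work surface. World frame = base frame: x ahead of the robot, y to its left, z up, the work surface at z = 0. Lengths are in m, angles in rad, forces in N, time in s.
With the tool pointing down it reaches from about 0.4 to 0.85 m from the base axis. Payload 10.4 kg.
Tool frame: the origin (TCP) lies on the front face of the gripper's body, between the roots of the fingers; the fingertips stand 73 mm ahead of it and the grasp point (between the pads) lies 54 mm ahead of it (arm.tip_reach is the distance from the TCP to the fingertips, in m); z points along the fingers, x is the direction in which the jaws open and shut, and the axes are right-handed (so a half turn about z gives the same grasp; the last joint's range is limited). The gripper opens to 85 mm and grips with 20 to 120 N. Pads are 22 mm wide; open, the fingers measure 114 mm over their backs; the gripper's body (76 mm by 85 mm) begins 54 mm behind the grasp point. The pads swing forward as they close: fully open they stand 13 mm farther back than shut.
Start: joints at [-1.242, 0.332, -0.065, 1.46, 0.022, 1.35, -0.088], TCP at [0.215, 0.587, 0.304] pointing down, gripper open.
Joint ranges: [-2.6, 2.6], [-0.5, 2.12], [-1.47, 1.34], [0.16, 2.42], [-1.27, 4.41], [0.06, 2.06], [-2.6, 2.6]. Speed limits (rad/s): [2.22, 2.22, 2.79, 2.79, 3.14, 3.14, 3.14].

## Interface

Orientations are given as a unit quaternion [w, x, y, z].
In Python, from plant import arm, optics, finder gives the robot as it stands. The module is installed in compiled form; this text tells all that it offers.
- The arm moves only by the tool step_arm, never from a script. Its arguments are lists of equal length, an entry for each row: "gripper": the finger opening in mm, from 0 to 85.4; "dp": the shift along the tool's x, y, z in mm, a list of three; "turn": the turn, a rotation vector about the tool's x, y, z in degrees, a list of three. In form: {"gripper": [gripper, ...], "dp": [[dx, dy, dz], ...], "turn": [[wx, wy, wz], ...]}. A call has 1 to 8 rows; each row shifts and turns the commanded pose from where the row before left it, along the tool's axes as they then stand; what a row does not reach is not made up. A row lasts 1/8 s, in which the tool goes at most 62.5 mm and 10.7 degrees, less where a joint would pass 70% of its speed; a pose out of reach is approached as far as the arm can. A call is refused whole if a number of a shift passes 62.5 or a number of a turn 10.7, either way. A call with a gripper value outside its range is refused whole. The fingers move at their own pace and stop on an object; the grip force is fixed at half the most. Time passes only in rows, so rows that do not move let the fingers close. It gives the time, the measured TCP pose, the force and the opening at its end, in the units of the state.
- arm.observe(): the state, without advancing time (a new reading comes with each control period).
- optics.camera(name): name is "scene" or "side" or "wrist"; returns (picture, depth): 400x640x3 uint8, red, green, blue; 400x640 float32, m along the optical axis (not along the pixel's ray), 0 where there is no reading.
- optics.get_calibration(name): a dict with "mtx" (3x3 intrinsics, pixels), "origin" and "attitude" of the camera in the world; the wrist camera has in their place "mount" (4x4, takes a point from camera to tool coordinates, whose origin is the TCP and whose axes are the tool frame's). Camera axes: x right, y up, looking along -z (the intrinsics and any distortion apply to the point x, -y, -z); pixel columns grow to the right and rows downward; lengths in m; the calibration is good to about 2 mm. A picture is of the moment at which its call begins: read the wrist's pose just before it. get_calibration takes no time and is no camera call.
- arm.hand_in(): hands the job in, once; it reports no verdict.
Trained networks look in the newest picture that a camera, given by its name, has taken for a name from the list of things; names that differ only in an ending like _2 or _b are one class to them, and where a whole thing is asked for, a point or a joint stands for the part that bears it (a point fixed in the world has none). Each returns a list of dicts, best first, with "confidence" (0 to 1); they miss things now and then, are a little off and sometimes report something else, mostly with a low value. They report only what shows in the picture. A call takes as long as a camera call. They do not tell look-alikes from the thing itself.
- finder.search_frame(query, camera): "position" ([column, row] in pixels, amid what is visible of it).
- finder.cut_out(query, camera): "mask" (400x640 bool, what is visible of it) and "position" ([column, row] in pixels, amid what is visible of it).
The state is a dict: "time": time; "q": joint angles; "joint_vel": joint speeds; "joint_efforts": joint torques, N m; "tcp_pos": TCP position; "eef_rot": TCP orientation; "force": force on the tool from outside, world axes, zero at the start; "ft_torque": the same for the moment, N m; "grip_width": finger opening in m.
Only numpy, scipy, OpenCV 4.12 (cv2) and the standard library are available. Lean on these libraries where they do the work, as an engineer would, in place of code of your own. Each camera call takes 0.05 s, during which the arm holds its last target. There are 200 camera calls.

## Working session

There is one attempt and no reset: what is moved stays moved. The work goes in short steps, Python scripts to look and compute and a tool call to move; the robot and the scene stay as the last step left them, time stands still between calls to the robot, and variables do not carry over. Pictures are saved under pics/ and viewed, about 8 in all and at most 12, crops included, and the job is handed in when it is done.

Besides the shell and the picture viewer there is one more tool, called after "Request:" by a JSON object that holds its "method" and its "body". step_arm: Moves the arm, as the interface text tells. Its arguments: {"type":"object","properties":{"gripper":{"type":"array"},"dp":{"type":"array"},"turn":{"type":"array"}},"required":["gripper","dp","turn"]}

```bash
mkdir -p pics
cat > h.py <<'E'
import numpy as np, cv2
from plant import arm, optics, finder
from scipy.spatial.transform import Rotation as R
def rot(a):
    a=np.array(a)
    return a if a.shape==(3,3) else R.from_quat(np.r_[a[1:],a[0]]).as_matrix()
def shot(n):
    s=arm.observe(); p,d=optics.camera(n); c=optics.get_calibration(n)
    if 'mount' in c:
        T=np.eye(4);T[:3,:3]=rot(s['eef_rot']);T[:3,3]=s['tcp_pos']
        T=T@np.array(c['mount'])
    else:
        T=np.eye(4);T[:3,:3]=rot(c['attitude']);T[:3,3]=c['origin']
    return p,d,np.array(c['mtx']),T
def cloud(d,K,T):
    v,u=np.mgrid[:d.shape[0],:d.shape[1]]
    P=np.stack([(u-K[0,2])/K[0,0]*d,-(v-K[1,2])/K[1,1]*d,-d],-1)
    return P@T[:3,:3].T+T[:3,3]
def save(n,p): cv2.imwrite('pics/'+n,cv2.cvtColor(p,cv2.COLOR_RGB2BGR))
E
python3 - <<'E'
from h import *
print(arm.observe())
for n in ['scene','side','wrist']: print(n,optics.get_calibration(n))
a=[]
for n in ['scene','side']:
    p,d,K,T=shot(n); np.savez(n,p=p,d=d,K=K,T=T); a.append(p)
    X=cloud(d,K,T)
    for q in ['dough_blade','hub_mouth','bin','whisk_tool','disc_tool','paddle_tool','cutter','stamp']:
        for r in finder.search_frame(q,n)[:3]:
            c,w=map(int,r['position']); print(n,q,round(r['confidence'],2),c,w,X[w,c].round(3))
save('a.png',cv2.resize(np.vstack(a),None,fx=.75,fy=.75))
E
```

```text
{'time': 0.0, 'q': array([-1.24158334,  0.33287683, -0.06470736,  1.46092956,  0.02158886,
        1.34988856, -0.08851651]), 'joint_vel': array([ 0.00022664,  0.00122355, -0.00191571,  0.00067126, -0.00031593,
       -0.00068244,  0.00076838]), 'joint_efforts': array([-8.45791928e-04, -6.25468969e+01,  4.82579134e-02, -3.91575301e+01,
        1.61053083e-02,  1.02362124e-02, -1.89304478e-05]), 'tcp_pos': array([0.21527719, 0.5864718 , 0.30311839]), 'eef_rot': array([ 4.23519168e-04,  8.19936415e-01,  5.72454173e-01, -5.61904188e-04]), 'force': array([-1.04088801, -1.26348258,  0.25327483]), 'ft_torque': array([0.0089563 , 0.02766859, 0.0012645 ]), 'grip_width': 0.08516319296266799}
scene {'mtx': array([[465.80995861,   0.        , 323.73633135],
       [  0.        , 465.80995861, 200.909086  ],
       [  0.        ,   0.        ,   1.        ]]), 'origin': array([1.52707215, 0.0868385 , 0.94976868]), 'attitude': array([0.62767521, 0.29891563, 0.30238701, 0.65210074])}
side {'mtx': array([[375.77991296,   0.        , 318.02928326],
       [  0.        , 375.77991296, 198.79689893],

[... 1129 characters left out ...]
[0.514 0.176 0.061]
scene cutter 0.51 300 245 [ 0.583 -0.003 -0.   ]
scene stamp 0.78 301 213 [ 0.473 -0.007  0.025]
side dough_blade 0.92 275 152 [0.572 0.294 0.064]
side dough_blade 0.57 234 142 [0.523 0.442 0.037]
side hub_mouth 0.82 399 281 [ 0.491 -0.229  0.116]
side bin 0.94 289 180 [0.523 0.168 0.079]
side whisk_tool 0.65 266 121 [0.642 0.433 0.058]
side whisk_tool 0.57 303 166 [0.604 0.208 0.047]
side disc_tool 0.68 253 169 [0.48  0.272 0.073]
side disc_tool 0.41 316 250 [ 0.455 -0.014  0.02 ]
side paddle_tool 0.63 279 188 [0.496 0.18  0.058]
side paddle_tool 0.5 359 216 [ 0.619 -0.003  0.002]
side cutter 0.58 360 207 [0.636 0.011 0.013]
side stamp 0.66 317 251 [ 0.455 -0.018  0.021]
```

View pics/a.png

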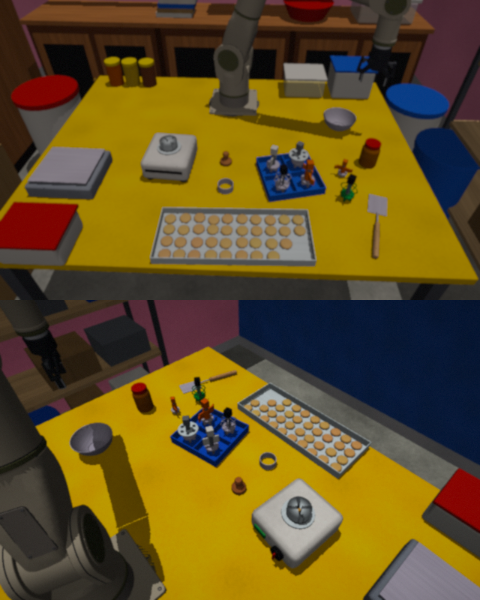

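Candidates for the dough blade: orange tool in the bin at scene (411,232), and a smaller orange one outside the bin at scene (459,223). I'll check both in one close crop and measure sizes.

Run:
```python
from h import *
for n,box in [('scene',(340,180,500,280)),('side',(200,90,340,230))]:
    z=np.load(n+'.npz');p=z['p'];X=cloud(z['d'],z['K'],z['T'])
    hsv=cv2.cvtColor(p,cv2.COLOR_RGB2HSV)
    m=(hsv[...,0]>=3)&(hsv[...,0]<17)&(hsv[...,1]>130)&(hsv[...,2]>60)&(X[...,2]>.03)&(X[...,2]<.14)
    for c,r in [((.58,.3),.07),((.525,.445),.06)]:
        s=m&(np.hypot(X[...,0]-c[0],X[...,1]-c[1])<r); Q=X[s]
        if len(Q)<5: print(n,c,'none');continue
        t=Q[Q[:,2]>.092 if c[0]>.55 else Q[:,2]>Q[:,2].max()-.02]
        w=Q[Q[:,2]<.085]
        ang=np.nan
        if len(w)>5:
            e,V=np.linalg.eigh(np.cov(w[:,:2].T)); ang=np.degrees(np.arctan2(V[1,1],V[0,1]))
        print(n,c,len(Q),'zmax',np.percentile(Q[:,2],98),'top',np.median(t,0) if len(t) else None,'wing',ang,np.ptp(w[:,:2],axis=0) if len(w) else 0)
    # bin blue
    mb=(hsv[...,0]>105)&(hsv[...,0]<128)&(hsv[...,1]>150)&(X[...,2]>.028)&(X[...,2]<.042)&(np.hypot(X[...,0]-.56,X[...,1]-.24)<.2)
    print('bin',n,cv2.minAreaRect((X[mb][:,:2]*1000).astype(np.float32)))
    h=(abs(X[...,2]-.130)<.006)&(np.hypot(X[...,0]-.49,X[...,1]+.225)<.06)
    print('hub',X[h].mean(0),cv2.minEnclosingCircle((X[h][:,:2]*1000).astype(np.float32)))
    if n=='scene': a=cv2.resize(p[box[1]:box[3],box[0]:box[2]],None,fx=5,fy=5,interpolation=2)
    else: b=cv2.resize(p[90:230,200:340],(600,600),interpolation=2)
save('b.png',cv2.resize(a,(800,500)))
```

```text
scene (0.58, 0.3) 275 zmax 0.12286629161873912 top [0.58581902 0.30477065 0.11318213] wing -167.75939373536838 [0.09160122 0.02708225]
scene (0.525, 0.445) 123 zmax 0.08230783416789622 top [0.52503044 0.44855085 0.07681292] wing 64.67100098580698 [0.02723591 0.05663062]
bin scene ((544.50830078125, 239.77088928222656), (215.74099731445312, 212.2451171875), 13.412344932556152)
hub [ 0.49315811 -0.22409904  0.13080553] ((492.12860107421875, -226.75799560546875), 37.21132278442383)
side (0.58, 0.3) 273 zmax 0.12130811030317137 top [0.57456776 0.29978593 0.11504538] wing -169.61589323865718 [0.09101371 0.07363675]
side (0.525, 0.445) 76 zmax 0.08244442886748876 top [0.51938231 0.44403453 0.07817886] wing 72.76843296640845 [0.01826672 0.03827069]
bin side ((542.86669921875, 237.96334838867188), (214.03993225097656, 213.61138916015625), 13.260618209838867)
hub [ 0.49119063 -0.22644848  0.13010212] ((492.7933654785156, -225.67996215820312), 33.567466735839844)
```

View pics/b.png

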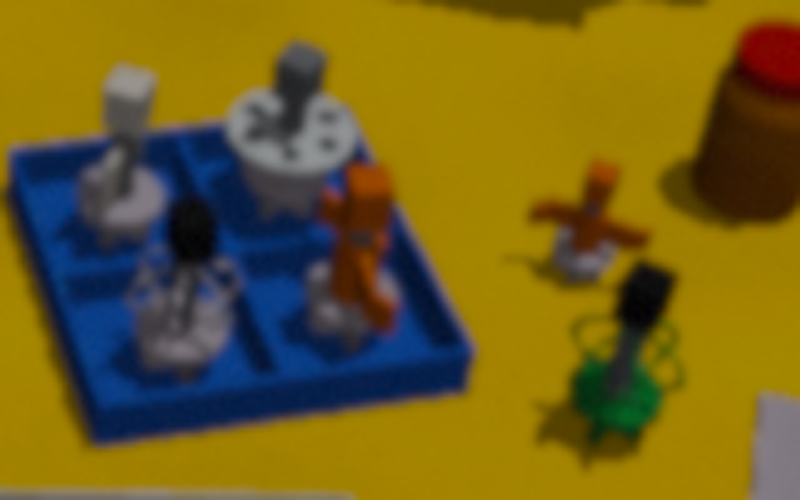

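The crop shows the large blade standing in the bin's front-right compartment (scene 411,232), with its top at z≈0.12 as expected. The small orange one at (459,223), top about 0.08, and the green whisk look-alike stand outside the bin. I'm moving above the large blade.

Request:
{"method": "step_arm", "body": {"gripper": [85,85,85,85,85,85,85,85], "dp": [[-17.7,55,0],[-17.7,55,0],[-17.7,55,0],[-17.7,55,0],[-17.7,55,0],[-17.7,55,0],[-17.7,55,0],[-17.7,55,0]], "turn": [[0,0,0],[0,0,0],[0,0,0],[0,0,0],[0,0,0],[0,0,0],[0,0,0],[0,0,0]]}}

```text
time: 1.9
tcp_pos: [0.5809, 0.301, 0.3041]
eef_rot: [-0.0, 0.82, 0.573, 0.0]
force: [-1.0, 0.8, 0.3]
grip_width: 0.0849
```

Request:
{"method": "step_arm", "body": {"gripper": [85,85,85,85,85], "dp": [[0,0,0],[0,0,0],[0,0,0],[0,0,0],[0,0,0]], "turn": [[0,0,-8],[0,0,-8],[0,0,-8],[0,0,-8],[0,0,0]]}}

```text
time: 2.52
tcp_pos: [0.5796, 0.3022, 0.3039]
eef_rot: [-0.0, 0.631, 0.776, 0.0]
force: [0.7, -0.7, 0.2]
grip_width: 0.085
```

```bash
cat > top.py <<'E'
from h import *
s=arm.observe(); Rt=rot(s['eef_rot'])
print('t',s['time'],'tcp',s['tcp_pos'],'x-ang',np.degrees(np.arctan2(Rt[1,0],Rt[0,0])),'z',Rt[:,2].round(4),'q',s['q'].round(2))
p,d,K,T=shot('wrist'); X=cloud(d,K,T); hsv=cv2.cvtColor(p,cv2.COLOR_RGB2HSV)
m=(hsv[...,0]>=2)&(hsv[...,0]<18)&(hsv[...,1]>130)&(hsv[...,2]>50)&(np.hypot(X[...,0]-.58,X[...,1]-.3)<.08)
g=m&(X[...,2]>.112)&(X[...,2]<.13); Q=X[g]
print('top',len(Q),Q.mean(0)); print(cv2.minAreaRect((Q[:,:2]*1000).astype(np.float32)))
w=m&(X[...,2]>.05)&(X[...,2]<.085)
rw=cv2.minAreaRect((X[w][:,:2]*1000).astype(np.float32)); print('wing',w.sum(),rw)
e,V=np.linalg.eigh(np.cov(X[w][:,:2].T)); print('wingang',np.degrees(np.arctan2(V[1,1],V[0,1])))
save('c.png',p)
E
python3 top.py
```

```text
t 2.525 tcp [0.57963705 0.30215468 0.30390009] x-ang 101.7941288452588 z [-1.e-04  2.e-04 -1.e+00] q [-0.62  0.39  0.09  1.38 -0.04  1.37  1.25]
top 1007 [0.5782897  0.30696835 0.1202594 ]
((579.4734497070312, 307.1018981933594), (24.337167739868164, 23.05803871154785), 4.758559226989746)
wing 727 ((579.3504638671875, 306.1658935546875), (96.91616821289062, 24.596534729003906), 5.531703472137451)
wingang -168.53699112371186
```

View pics/c.png

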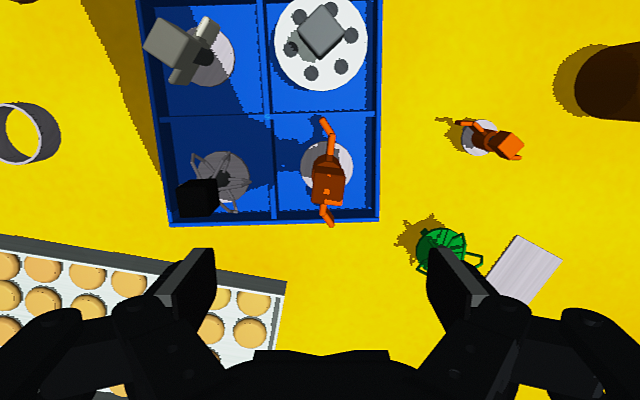

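Wrist view: the large blade is at (327,185) in the lower-right compartment, and the small one at (495,143) is outside. I'll refine the grip angle from a zoom.

Run:
```python
from h import *
p,d,K,T=shot('wrist'); X=cloud(d,K,T); hsv=cv2.cvtColor(p,cv2.COLOR_RGB2HSV)
m=(hsv[...,0]>=2)&(hsv[...,0]<18)&(hsv[...,1]>130)&(hsv[...,2]>40)&(np.hypot(X[...,0]-.579,X[...,1]-.307)<.07)
for lo,hi in [(.115,.125),(.117,.123),(.118,.122)]:
    g=m&(X[...,2]>lo)&(X[...,2]<hi)
    Q=X[g]; 
    # best square: minimise bounding extents robustly
    best=min(((np.ptp(np.percentile(Q[:,:2]@np.array([[np.cos(a),-np.sin(a)],[np.sin(a),np.cos(a)]]),[2,98],axis=0),axis=0).sum()),np.degrees(a)) for a in np.radians(np.arange(-45,45,1.)))
    print(lo,g.sum(),Q.mean(0).round(4),best,cv2.minAreaRect((Q[:,:2]*1000).astype(np.float32)))
a=p[105:235,265:395]
b=cv2.cvtColor((m[105:235,265:395]&(X[105:235,265:395,2]>.115)).astype(np.uint8)*255,cv2.COLOR_GRAY2RGB)
save('d.png',cv2.resize(np.hstack([a,b]),(800,400),interpolation=2))
```

```text
0.115 978 [0.5786 0.307  0.1205] (np.float64(0.04484530311906468), np.float64(5.0)) ((579.500732421875, 307.1637878417969), (24.30881118774414, 23.03339958190918), 5.187110900878906)
0.117 964 [0.5787 0.307  0.1205] (np.float64(0.04478134100797926), np.float64(5.0)) ((579.5425415039062, 307.1664123535156), (24.22224998474121, 23.035423278808594), 5.246838569641113)
0.118 940 [0.5789 0.307  0.1205] (np.float64(0.044537655550428074), np.float64(5.0)) ((579.5611572265625, 307.1667785644531), (24.190650939941406, 23.038650512695312), 5.12593936920166)
```

View pics/d.png

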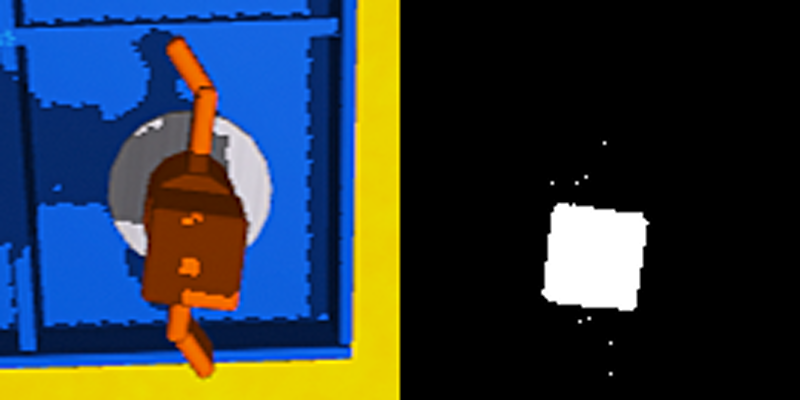

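The mask shows a clean 24×23 mm square at 5°, centred at (0.579, 0.307), with its top at 0.120. I'll align and descend.

Request:
{"method": "step_arm", "body": {"gripper": [85,85,85,85,85,85,85], "dp": [[0,0,0],[5,0,0],[0,0,40],[0,0,40],[0,0,35],[0,0,30],[0,0,0]], "turn": [[0,0,6.8],[0,0,0],[0,0,0],[0,0,0],[0,0,0],[0,0,0],[0,0,0]]}}

```text
time: 3.5
tcp_pos: [0.5779, 0.307, 0.1566]
eef_rot: [-0.001, 0.675, 0.738, -0.002]
force: [-0.1, 0.3, 0.9]
grip_width: 0.0851
```

Request:
{"method": "step_arm", "body": {"gripper": [10,10,10,10,10,10], "dp": [[0,0,0],[0,0,0],[0,0,0],[0,0,0],[0,0,0],[0,0,0]], "turn": [[0,0,0],[0,0,0],[0,0,0],[0,0,0],[0,0,0],[0,0,0]]}}

```text
time: 4.25
tcp_pos: [0.5796, 0.3074, 0.1599]
eef_rot: [0.0, 0.675, 0.738, 0.001]
force: [-0.6, -0.5, 7.1]
grip_width: 0.0235
```

Request:
{"method": "step_arm", "body": {"gripper": [10,10,10,10,10,10,10], "dp": [[0,0,-15],[0,0,-30],[0,0,-35],[0,0,-35],[0,0,-35],[0,0,-30],[0,0,0]], "turn": [[0,0,0],[0,0,0],[0,0,0],[0,0,0],[0,0,0],[0,0,0],[0,0,0]]}}

```text
time: 5.12
tcp_pos: [0.5797, 0.3074, 0.3422]
eef_rot: [0.001, 0.675, 0.738, 0.002]
force: [0.3, 0.1, -3.2]
grip_width: 0.0235
```

Run:
```python
from h import *
p,d,K,T=shot('side'); X=cloud(d,K,T)
h=(X[...,2]>.09)&(X[...,2]<.137)&(np.hypot(X[...,0]-.492,X[...,1]+.2262)<.03)
hub=np.array([.492,-.2262])
# rectify hub top plane z=.13
N=300;sc=.28e-3
ii,jj=np.mgrid[:N,:N]; W=np.stack([hub[0]-(ii-N/2)*sc,hub[1]-(jj-N/2)*sc,np.full(ii.shape,.13)],-1)
C=(W-T[:3,3])@T[:3,:3]; u=(K[0,0]*C[...,0]/-C[...,2]+K[0,2]).astype(np.float32); v=(-K[1,1]*C[...,1]/-C[...,2]+K[1,2]).astype(np.float32)
r=cv2.remap(p,u,v,cv2.INTER_CUBIC)
wp,wd,wK,wT=shot('wrist')
save('e.png',np.hstack([cv2.resize(r,(300,300)),cv2.resize(wp,(480,300))]))
print(arm.observe()['tcp_pos'])
```

```text
[0.57895987 0.30704906 0.33859758]
```

View pics/e.png

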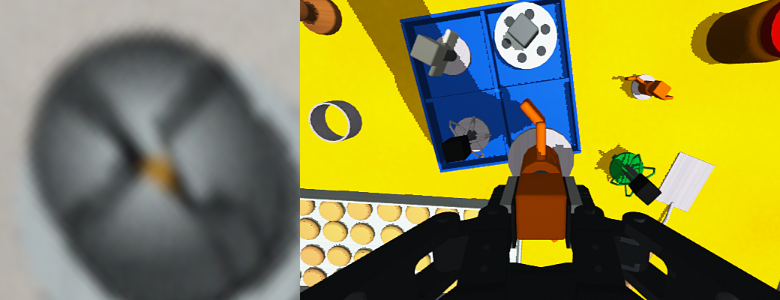

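Blade lifted and held straight. The side view shows the hub slots lying diagonally. I'll traverse to a look-down pose 70 mm beyond the hub for a precise slot angle.

Request:
{"method": "step_arm", "body": {"gripper": [10,10,10,10,10,10,10,10], "dp": [[-25,-3,0],[-50,-6,0],[-53,-6.4,0],[-53,-6.4,0],[-53,-6.4,0],[-53,-6.4,0],[-53,-6.4,0],[-53,-6.4,0]], "turn": [[0,0,0],[0,0,0],[0,0,0],[0,0,0],[0,0,0],[0,0,0],[0,0,0],[0,0,0]]}}

```text
time: 6.22
tcp_pos: [0.5652, -0.0913, 0.338]
eef_rot: [-0.001, 0.676, 0.737, -0.0]
force: [-0.2, 0.4, -1.4]
grip_width: 0.0233
```

Request:
{"method": "step_arm", "body": {"gripper": [10,10,10,10,10,10], "dp": [[-53,-6.4,0],[-50,-6.4,0],[-25,-3,0],[-9,-1,0],[0,0,0],[0,0,0]], "turn": [[0,0,0],[0,0,0],[0,0,0],[0,0,0],[0,0,0],[0,0,0]]}}

```text
time: 6.98
tcp_pos: [0.5621, -0.2248, 0.3387]
eef_rot: [-0.0, 0.675, 0.738, 0.0]
force: [0.2, 0.4, -1.9]
grip_width: 0.0232
```

```bash
cat > hub.py <<'E'
from h import *
import sys
s=arm.observe(); Rt=rot(s['eef_rot'])
p,d,K,T=shot('wrist')
print('t',s['time'],'tcp',s['tcp_pos'].round(4),'xang',np.degrees(np.arctan2(Rt[1,0],Rt[0,0])),'z',Rt[:,2].round(4),'w',s['grip_width'],'F',s['force'].round(1),'q',s['q'].round(2))
X=cloud(d,K,T); g=np.array([.492,-.2262])
top=(abs(X[...,2]-.130)<.004)&(np.hypot(X[...,0]-g[0],X[...,1]-g[1])<.045)
Q=X[top]; print('n',len(Q),'z',Q[:,2].mean(),cv2.minEnclosingCircle((Q[:,:2]*1000).astype(np.float32)))
# rectify at z=.13 as an occupancy map of top points -> slots are holes
zt=np.median(Q[:,2]); N=400; sc=.2e-3
ii,jj=np.mgrid[:N,:N]; W=np.stack([g[0]+(jj-N/2)*sc,g[1]-(ii-N/2)*sc,np.full(ii.shape,zt)],-1)
C=(W-T[:3,3])@T[:3,:3]; u=(K[0,0]*C[...,0]/-C[...,2]+K[0,2]).astype(np.float32); v=(-K[1,1]*C[...,1]/-C[...,2]+K[1,2]).astype(np.float32)
zr=cv2.remap(X[...,2].astype(np.float32),u,v,cv2.INTER_NEAREST)
up=(abs(zr-zt)<.003)
# fit: centre from circle of top; maximise slot-coverage of cross template
from scipy.optimize import minimize
def cost(a):
    cx,cy,th=a; dx=W[...,0]-g[0]-cx/1e3; dy=W[...,1]-g[1]-cy/1e3
    c,si=np.cos(th),np.sin(th); x=c*dx+si*dy; y=-si*dx+c*dy; r=np.hypot(x,y)
    slot=((abs(x)<.0215)&(abs(y)<.005))|((abs(y)<.0215)&(abs(x)<.005))
    pred=(r<.033)&~slot
    return np.mean(pred!=up)
best=min((cost((cx,cy,np.radians(t))),cx,cy,t) for t in range(-45,45,3) for cx in (-3,0,3) for cy in (-3,0,3))
r=minimize(cost,[best[1],best[2],np.radians(best[3])],method='Nelder-Mead',options=dict(initial_simplex=[[best[1],best[2],np.radians(best[3])]]+[[best[1]+a,best[2]+b,np.radians(best[3]+c)] for a,b,c in((1.5,0,0),(0,1.5,0),(0,0,3))]))
print('fit',r.fun,'hub',g+r.x[:2]/1e3,'slot deg',np.degrees(r.x[2]))
im=cv2.remap(p,u,v,cv2.INTER_CUBIC)
save(sys.argv[1],np.hstack([cv2.resize(p,(640,400))[:,:],]) if len(sys.argv)>2 else np.hstack([im,np.repeat(up[...,None]*np.uint8(255),3,2)]))
E
python3 hub.py f.png
```

```text
t 6.975 tcp [ 0.5621 -0.2248  0.3387] xang 95.162421925832 z [-2.e-04  9.e-04 -1.e+00] w 0.02324424247114169 F [ 0.2  0.4 -1.9] q [-0.03  0.28  0.42  1.48 -0.11  1.4   2.05]
n 4846 z 0.13069198445433056 ((492.8168640136719, -223.6736602783203), 33.08588409423828)
fit 0.0139125 hub [ 0.49281513 -0.22380955] slot deg -41.13292124077833
```

View pics/f.png

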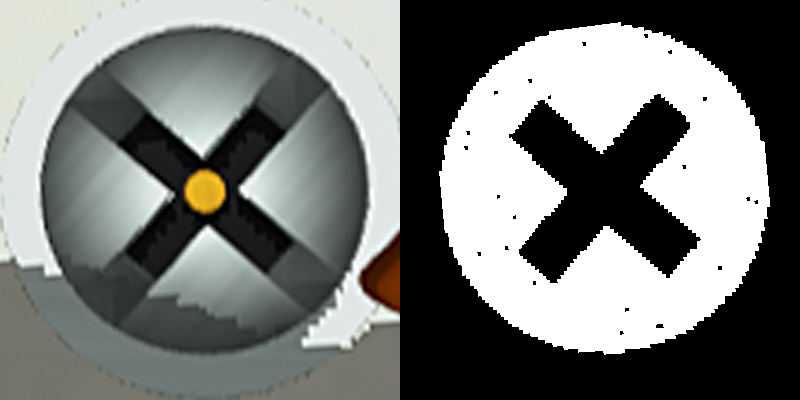

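The hub fit is clean: centre (0.4928, −0.2238), slots at −41.1°. I'll turn the blade +46.3° about tool z (keeps joint 7 in range), shift so the hub stays in view, and remeasure along with the held grip.

Request:
{"method": "step_arm", "body": {"gripper": [10,10,10,10,10,10,10,10], "dp": [[0,0,0],[0,0,0],[0,0,0],[0,0,0],[0,0,0],[-22,8.6,10],[-22.7,8.6,12],[0,0,0]], "turn": [[0,0,9.2],[0,0,9.3],[0,0,9.3],[0,0,9.3],[0,0,9.2],[0,0,0],[0,0,0],[0,0,0]]}}

```text
time: 8.02
tcp_pos: [0.5443, -0.2722, 0.3161]
eef_rot: [-0.0, 0.911, 0.412, -0.001]
force: [0.1, 0.4, -0.6]
grip_width: 0.0238
```

Request:
{"method": "step_arm", "body": {"gripper": [10,10], "dp": [[0,0,0],[0,0,0]], "turn": [[0,0,0],[0,0,0]]}}

```text
time: 8.28
tcp_pos: [0.546, -0.2701, 0.3173]
eef_rot: [-0.0, 0.91, 0.414, 0.0]
force: [0.9, -0.8, -1.2]
grip_width: 0.023
```

```bash
cat >> hub.py <<'E'
s=arm.observe();p,d,K,T=shot('wrist');X=cloud(d,K,T);Rt=rot(s['eef_rot']);Y=(X-s['tcp_pos'])@Rt
hsv=cv2.cvtColor(p,cv2.COLOR_RGB2HSV)
m=(hsv[...,0]>=2)&(hsv[...,0]<18)&(hsv[...,1]>130)&(hsv[...,2]>30)&(d>0)&(np.hypot(Y[...,0],Y[...,1])<.06)
gt=m&(Y[...,2]<.048)
print('orange',m.sum(),'zmin',np.percentile(Y[m][:,2],[1,5,20,50]).round(4))
if gt.sum()>50:
    print('griptop tool',Y[gt].mean(0).round(4),cv2.minAreaRect((Y[gt][:,:2]*1000).astype(np.float32)))
h3=np.r_[g+r.x[:2]/1e3,.13]; print('hub in tool mm',((h3-s['tcp_pos'])@Rt*1e3).round(1))
E
python3 hub.py g.png full
```

```text
t 8.275 tcp [ 0.546  -0.2701  0.3173] xang 48.85630301213143 z [ 8.e-04  4.e-04 -1.e+00] w 0.023042512480485777 F [ 0.9 -0.8 -1.2] q [-0.05  0.31  0.54  1.51 -0.16  1.36  1.36]
n 5697 z 0.13067064963766492 ((493.0738525390625, -224.01792907714844), 33.022865295410156)
fit 0.01234375 hub [ 0.49314094 -0.22401073] slot deg -41.15159190442869
orange 8351 zmin [0.0382 0.0387 0.0393 0.0427]
griptop tool [ 0.0008 -0.0026  0.04  ] ((0.8009834289550781, -0.6210699081420898), (24.7982177734375, 24.033660888671875), 89.4608154296875)
hub in tool mm [ -0.  -70.3 187.2]
```

View pics/g.png

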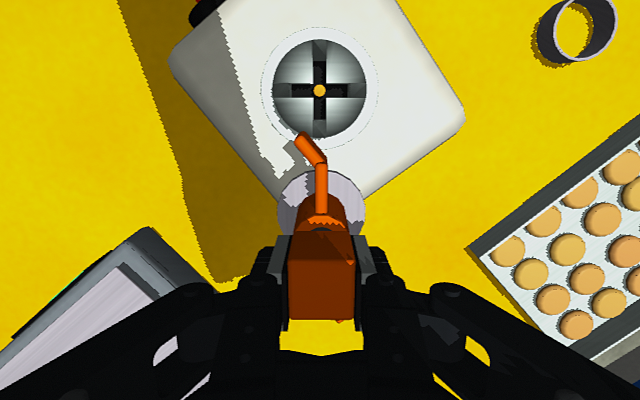

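The hub shows at (320,90) with slots aligned to the tool axes, and the held blade at (322,230) is upright. Relative shift is (−0.6, −69.7) mm, and full travel to home is 57 mm. Moving over and down to just above the slots.

Request:
{"method": "step_arm", "body": {"gripper": [10,10,10,10,10,10], "dp": [[-0.2,-25,0],[-0.2,-25,0],[-0.2,-19.7,0],[0,0,15],[0,0,13],[0,0,0]], "turn": [[0,0,0],[0,0,0],[0,0,0],[0,0,0],[0,0,0],[0,0,0]]}}

```text
time: 9.12
tcp_pos: [0.4922, -0.2259, 0.2872]
eef_rot: [-0.001, 0.911, 0.413, -0.001]
force: [0.9, -1.0, -1.7]
grip_width: 0.0233
```

Request:
{"method": "step_arm", "body": {"gripper": [10,10,10,10,10,10], "dp": [[0,0,0],[0,0,0],[0,0,3],[0,0,3],[0,0,3],[0,0,0]], "turn": [[0,0,0],[0,0,0],[0,0,0],[0,0,0],[0,0,0],[0,0,0]]}}

```text
time: 9.88
tcp_pos: [0.4924, -0.2258, 0.2795]
eef_rot: [-0.0, 0.911, 0.413, -0.0]
force: [0.3, -0.1, -0.9]
grip_width: 0.023
```

```bash
cat > st.py <<'E'
from h import *
s=arm.observe();Rt=rot(s['eef_rot'])
print('t',s['time'],'tcp',s['tcp_pos'].round(4),'F tool',(s['force']@Rt).round(2),'M tool',(s['ft_torque']@Rt).round(3),'w',s['grip_width'].__round__(4),'hub in tool mm',((np.array([.4931,-.2240,.13])-s['tcp_pos'])@Rt*1e3).round(1),'xang',np.degrees(np.arctan2(Rt[1,0],Rt[0,0])).round(2))
E
python3 st.py
```

```text
t 9.875 tcp [ 0.4924 -0.2258  0.2795] F tool [0.17 0.27 0.92] M tool [-0.039 -0.083  0.013] w 0.023 hub in tool mm [  1.8  -0.5 149.5] xang 48.74
```

The foot's tip is about 4 mm into the slots without force. I'm correcting the 1 mm tracking lag in x and going on.

Request:
{"method": "step_arm", "body": {"gripper": [10,10,10,10,10,10], "dp": [[1.1,0,0],[0,0,0],[0,0,2.5],[0,0,2.5],[0,0,0],[0,0,0]], "turn": [[0,0,0],[0,0,0],[0,0,0],[0,0,0],[0,0,0],[0,0,0]]}}

```text
time: 10.62
tcp_pos: [0.4932, -0.225, 0.2749]
eef_rot: [-0.0, 0.911, 0.413, 0.0]
force: [1.4, -0.1, -0.6]
grip_width: 0.0236
```

```bash
python3 st.py
```

```text
t 10.625 tcp [ 0.4932 -0.225   0.2749] F tool [0.88 1.15 0.62] M tool [-0.049  0.014 -0.009] w 0.0236 hub in tool mm [  0.7  -0.7 144.9] xang 48.74
```

Request:
{"method": "step_arm", "body": {"gripper": [10,10,10,10,10,10], "dp": [[0,0,3],[0,0,3],[0,0,3],[0,0,3],[0,0,0],[0,0,0]], "turn": [[0,0,0],[0,0,0],[0,0,0],[0,0,0],[0,0,0],[0,0,0]]}}

```text
time: 11.38
tcp_pos: [0.4934, -0.2252, 0.2632]
eef_rot: [0.0, 0.911, 0.413, 0.0]
force: [-0.5, 0.3, 5.9]
grip_width: 0.0236
```

```bash
python3 st.py
```

```text
t 11.375 tcp [ 0.4934 -0.2252  0.2632] F tool [-0.13 -0.6  -5.87] M tool [ 0.146 -0.066 -0.023] w 0.0236 hub in tool mm [  0.6  -1.1 133.2] xang 48.74
```

Request:
{"method": "step_arm", "body": {"gripper": [10,10,10,10,10,10], "dp": [[0,0,1.5],[0,0,1.5],[0,0,1],[0,0,1],[0,0,0],[0,0,0]], "turn": [[0,0,0],[0,0,0],[0,0,0],[0,0,0],[0,0,0],[0,0,0]]}}

```text
time: 12.12
tcp_pos: [0.4935, -0.2254, 0.2608]
eef_rot: [0.0, 0.911, 0.413, 0.001]
force: [-9.5, 4.3, 29.6]
grip_width: 0.0235
```

```bash
python3 st.py
python3 - <<'E'
from h import *
p,d,K,T=shot('side');a=cv2.resize(p[230:330,330:470],(700,500),interpolation=2);save('h.png',a)
E
```

```text
t 12.125 tcp [ 0.4935 -0.2254  0.2608] F tool [ -2.98  -9.98 -29.66] M tool [ 2.41  -1.024 -0.009] w 0.0235 hub in tool mm [  0.5  -1.5 130.8] xang 48.73
```

View pics/h.png

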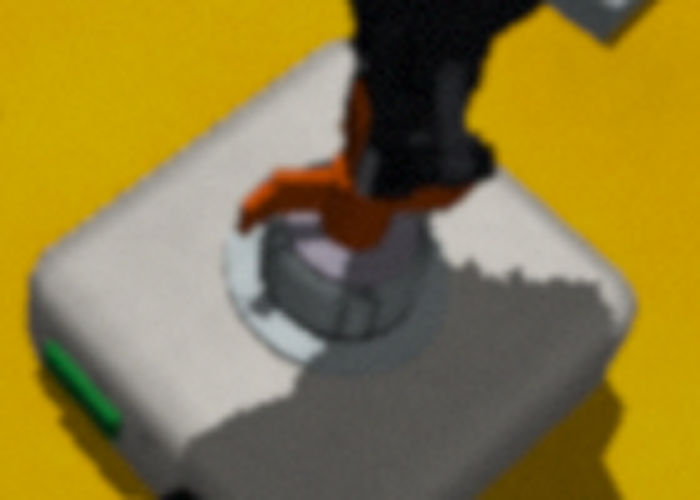

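The force rose sharply to 30 N at 0.8 mm from nominal home, which suggests the collar is seated, and there is a 10 N side load. I'll relieve that along −y and see whether z changes.

Request:
{"method": "step_arm", "body": {"gripper": [10,10,10,10,10], "dp": [[-0.2,-0.8,0],[0,0,0],[0,0,0],[0,0,0],[0,0,0]], "turn": [[0,0,0],[0,0,0],[0,0,0],[0,0,0],[0,0,0]]}}

```text
time: 12.8
tcp_pos: [0.4933, -0.2253, 0.2608]
eef_rot: [0.001, 0.911, 0.413, 0.002]
force: [-7.2, 2.4, 26.6]
grip_width: 0.023
```

```bash
python3 st.py
python3 - <<'E'
from h import *
for n in ['side','wrist']:
    p,d,K,T=shot(n);X=cloud(d,K,T);hsv=cv2.cvtColor(p,cv2.COLOR_RGB2HSV)
    rr=np.hypot(X[...,0]-.4931,X[...,1]+.2240); o=(hsv[...,0]>=2)&(hsv[...,0]<18)&(hsv[...,1]>130)
    for nm,m in [('orange',o&(rr<.06)&(X[...,2]>.1)),('steel',(hsv[...,1]<90)&(rr<.036)&(rr>.012)&(X[...,2]>.1)&(X[...,2]<.145))]:
        z=X[m][:,2]; print(n,nm,m.sum(),np.percentile(z,[2,10,50,75,90,98]).round(4) if len(z) else '')
    if n=='wrist':
        print(np.histogram(X[(rr<.026)&(X[...,2]>.11)&(X[...,2]<.15)&~o][:,2],np.arange(.12,.146,.002)))
E
```

```text
t 12.8 tcp [ 0.4933 -0.2253  0.2608] F tool [ -2.9   -6.97 -26.64] M tool [ 1.583 -0.751 -0.025] w 0.023 hub in tool mm [  0.5  -1.3 130.8] xang 48.73
side orange 432 [0.1415 0.151  0.1687 0.1781 0.2195 0.2634]
side steel 706 [0.1005 0.1029 0.13   0.1353 0.1369 0.1381]
wrist orange 8442 [0.1497 0.1707 0.2181 0.2214 0.222  0.2225]
wrist steel 5860 [0.1004 0.1122 0.1314 0.1365 0.1371 0.1377]
(array([   0,    0,    0,    0,   29,  154,   40,  533, 2066,   38,    2,
          1]), array([0.12 , 0.122, 0.124, 0.126, 0.128, 0.13 , 0.132, 0.134, 0.136,
       0.138, 0.14 , 0.142, 0.144]))
```

Collar top measures 0.1367 and the hub top 0.1307, so the difference equals the 6 mm collar. The grip top is 90.9 mm above the hub, against 91 expected at home. Fully seated, so I'm handing in.

Run:
```python
from h import *
p,d,K,T=shot('scene');X=cloud(d,K,T)
for q in ['whisk_tool','disc_tool','paddle_tool','cutter','stamp']:
    for r in finder.search_frame(q,'scene')[:2]: print(q,round(r['confidence'],2),np.array(r['position']).round())
print(arm.hand_in(),arm.observe()['time'])
```

```text
whisk_tool 0.9 [377. 242.]
whisk_tool 0.73 [464. 251.]
disc_tool 0.92 [400. 204.]
paddle_tool 0.93 [363. 216.]
cutter 0.79 [302. 243.]
stamp 0.78 [302. 211.]
stamp 0.38 [225. 194.]
the job is handed in; nothing more can be done
the job is handed in; nothing more can be done
```

I took the large orange dough blade out of the bin and turned it to match the hub slots at −41°. I then pressed it straight down until the collar stopped on the hub, and handed the job in at about 13 s while still gripping and pressing.

- **Home:** the collar's top measured 6.0 mm above the hub face, which is the collar's own thickness. The grip's top measured 90.9 mm above it, against 91 mm expected.
- **Force and grip:** the press was about 27 N, with the fingers at a 23 mm opening on the grip. The spring pin itself is hidden, so I inferred its travel from the seating.
- **Other things:** in the last scene picture the other tools, cutter and stamp were found within about 4 pixels of where they started. I did not view that picture to check that they stand upright.

**Not ideal:** a side load of about 7 N and a lateral offset of about 1 mm remained. By arm position alone, the blade was 0.8 mm short of nominal home. That is inside the 2.5 mm limit, and the camera heights did not show the gap.

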